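# Lever the chipped soldering tile out of its spring catches

## Task

One of the two soldering tiles clipped in the bench tray has a broken corner and must come loose. Take the flat pry bar from the cork mat, put its blade through the notch under the catch end of the chipped tile and lever that end up until it snaps past its two spring catches and stays up, resting on them, far end still under its hooks; then lay the bar flat back on the mat. Keep the gripper off both tiles, and leave the whole tile clipped down and everything else on the bench where it is.

Things in the scene. Friction and masses are not known exactly. Their poses are not given: they have to be found in the camera images.
- tray: Dark steel stand fixed to the bench, 182 (x) x 128 mm on plan, origin under its centre at bench level. Two open-topped bays side by side, centres at x = -44 and +44 mm; in each a tile lies on ledges 80 mm above the bench, hollow below (floor at 48 mm) for the bay's full length. -y side: wall with notches and catches. +y end: two fixed hooks overhang each tile with 1.8 mm of play
- notch_a (a point): Middle of the outer top edge of the sill (the fulcrum) in the notch of the bay at x = -44 mm, 70 mm above the bench. The wall is 8 mm thick (y = -63.75 to -55.75 mm of the tray), the notch 38 mm wide in x; between sill and tile underside is a 10 mm high opening. The bar goes in along the tray's +y. Axes as the tray's
- notch_b (a point): The same point in the notch of the other bay, at x = +44 mm of the tray
- catch_a (a point): One of the four brass wedge-nosed spring catches, at the tile's end edge; a pair sits 29 mm left and right of each notch's middle in steel housings (top 98.5 mm high, out to y = -68.5 mm). They overhang the tile's end by 3 mm; a pair holds it down with about 10 N. Lifted about 12 mm, the end passes them; they spring back under it and carry it about 11.5 mm above its seat
- worn_tile: The chipped soldering tile: white ceramic pad 70 x 86 x 8 mm on a steel carrier sheet 80 (x) x 110 (y) x 5 mm, mass about 0.2 kg; a 32 x 36 mm corner of the pad is missing at its catch end. Origin at the centre of its underside, axes parallel to the tray's (its -y end is the catch end). It may be in either bay
- worn_tile_edge (a point): Middle of the chipped tile's underside edge at the catch end (y = -55 mm); 80 mm above the bench when clipped in, about 91.5 mm when resting on the catches
- worn_tile_heel (a point): Middle of the chipped tile's underside edge at the hook end (y = +55 mm)
- sound_tile: The whole soldering tile, same size with an unbroken pad, in the other bay; stays clipped in. Origin at the centre of its underside
- sound_tile_edge (a point): Middle of the whole tile's underside edge at the catch end
- bar: Flat pry bar, 190 mm long along its x axis, 22 mm wide, about 0.15 kg, lying on the mat. Wooden handle 18 mm thick from x = -85 to +15 mm, flat steel blade 4 mm thick from x = +15 to +105 mm at mid-height of the handle (7 to 11 mm above the handle's underside). Origin on the level of the handle's underside, z up
- bar_tip (a point): Front end of the bar's blade, at its mid-thickness (x = +105, z = 9 mm of the bar)
- mat: Cork mat fixed to the bench, 270 (x) x 160 (y) x 6 mm, origin under its centre at bench level; bar and tweezers lie on it
- tweezers: Steel tweezers, 160 mm long along x, 8 mm high, lying on the mat beside the bar
- flux_jar: Jar 60 mm across, 75 mm tall, beyond the work area; origin under its centre
- bowl: White bowl 100 mm across, 45 mm tall; origin under its centre
- charcoal_block: Black block 60 x 100 x 25 mm beyond the tray; origin under its centre
- spool: Copper wire spool 56 mm across, 50 mm tall, on the left; origin under its centre
Mind the look-alikes: they are no part of the job. Several things have the shape of the bar; the one meant has the colours described above.

How it is judged:
On the way, in this order (a step that is already met when the one before it is completed fails the run):
1. the bar's blade is at least 10 mm in under the catch end of the chipped tile (y of bar_tip in the frame of worn_tile between -0.045 and 0.05 m and x of bar_tip in the frame of worn_tile between -0.035 and 0.035 m and z of bar_tip in the frame of worn_tile between -0.035 and 0.001 m), for 0.1 s.
2. with the bar still under it, the chipped tile's end has been levered up past the catches (height (world z) of worn_tile_edge above 0.089 m and y of bar_tip in the frame of worn_tile above -0.055 m and z of bar_tip in the frame of worn_tile below 0.001 m), for 0.05 s.
At the end, for the whole second after the job is handed in: Chipped tile's catch end rests on its catches (edge 88-105 mm above the bench), far end edge under 84 mm, tile moved under 15 mm; whole tile still clipped (edge under 83 mm, moved under 6 mm); bar at rest flat (0.12 rad) on the mat, origin within 120 mm along and 80 mm across of its centre (height (world z) of worn_tile_edge between 0.088 and 0.105 m and height (world z) of worn_tile_heel below 0.084 m and distance of worn_tile from where it was at the start of the episode below 0.015 m and linear speed of each of worn_tile, bar below 0.02 m/s and height (world z) of sound_tile_edge below 0.083 m and distance of sound_tile from where it was at the start of the episode below 0.006 m and x of bar in the frame of mat between -0.12 and 0.12 m and y of bar in the frame of mat between -0.08 and 0.08 m and z of bar in the frame of mat below 0.012 m and angle between bar's own z axis and vertical below 0.12 rad); the robot touches nothing.
It fails at once if the gripper pressed on a tile (over 2 N) (contact force between any of the arm, the fingers and worn_tile above 2 N or contact force between any of the arm, the fingers and sound_tile above 2 N).
It fails at once if the whole tile was levered up (catch end more than 6 mm) (height (world z) of sound_tile_edge above 0.086 m).
It fails at once if a bystander was moved more than 30 mm (distance of any of tweezers, flux_jar, bowl, charcoal_block, spool from where it was at the start of the episode above 0.03 m).
It also fails if it takes over 58 s, if anything falls off the work surface, if the arm or the gripper's body presses on something with over 40 N, if the wrist force passes 120 N, or if a joint passes its speed limit or range.

## Robot

A 6-joint arm with a two-finger parallel gripper is mounted at the origin on the work surface. World frame = base frame: x ahead of the robot, y to its left, z up, the work surface at z = 0. Lengths are in m, angles in rad, forces in N, time in s.
With the tool pointing down it reaches from about 0.425 to 1.125 m from the base axis. Payload 14.9 kg.
Tool frame: the origin (TCP) lies between the finger pads; the fingertips stand 25 mm ahead of it and the grasp point (between the pads) lies 6 mm ahead of it; z points along the fingers, y is the line along which they close (so a half turn about z gives the same grasp; the last joint's range is limited). The gripper opens to 91 mm and grips with 3 to 60 N. Pads are 32 mm wide; open, the fingers measure 118 mm over their backs; the gripper's body (76 mm by 178 mm) begins 60 mm behind the grasp point.
Start: joints at [1.159, 0.379, 1.734, -0, 1.028, -0.033], TCP at [0.259, 0.65, 0.239] pointing down, gripper open.
Joint ranges: [-2.77, 2.77], [-0.74, 2.19], [0, 2.66], [-1.06, 4.2], [0.31, 2.87], [-3.08, 3.08]. Speed limits (rad/s): [1.89, 1.89, 2.39, 3.14, 3.14, 3.14].

## Interface

Orientations are given as a unit quaternion [x, y, z, w].
In Python, from cell import env gives the robot as it stands. Calls block until the motion is done:
- env.reach(position, orientation): joint-space move of the TCP to a pose.
- env.move_straight(position, orientation=None, vel=0.15): straight line of the TCP; orientation=None keeps the orientation; vel is the mean speed in m/s.
- env.goto_joints(angles): joint-space move.
- env.set_gripper(opening, force=None): finger opening in m; force is the grip in N (None keeps the last); returns when the fingers have stopped.
- env.wait(seconds).
- env.inverse_kinematics(position, orientation): joint angles nearest the present ones, or None.
- env.read_state(): the state.
- env.snapshot(name): name is "scene" or "top" or "wrist"; returns a dict with "pixels" (400x640x3 uint8, red, green, blue), "intrinsics" (3x3 intrinsics, pixels), "k1" (the pictures are not rectified: a ray, as slopes to the right and down, at radius r is drawn at 1 + k1 r^2 times it, then the intrinsics apply), "origin" and "orientation" of the camera in the world. Camera axes: x right, y down, z forward; pixel columns grow to the right and rows downward; lengths in m; the calibration is good to about 2 mm. A picture is of the moment at which its call begins. There is no depth.
A pose or a line that the arm cannot do raises env.MotionError and nothing moves.
- env.hand_in(): hands the job in; it is judged then, once.
The state is a dict: "t": time; "qpos": joint angles; "joint_velocities": joint speeds; "tau": joint torques, N m; "tool_pos": TCP position; "tcp_rot": TCP orientation; "force": force on the tool from outside, world axes, zero at the start; "wrist_torque": the same for the moment, N m; "gripper_width": finger opening in m; "finger_force": force on a finger pad.
Only numpy, scipy, OpenCV 4.12 (cv2) and the standard library are available. Lean on these libraries where they do the work, as an engineer would, in place of code of your own. Each camera call takes 0.05 s, during which the arm holds its last target. There are 200 camera calls.

## Working session

There is one attempt and no reset: what is moved stays moved. The work goes in short steps, each a Python script; the robot and the scene stay as the last script left them, time stands still between calls to the robot, and variables do not carry over. Pictures are saved under pics/ and viewed, at most 12 in all, crops included, and the job is handed in when it is done.

```bash
ls; mkdir -p pics; cat > h.py <<'E'
import numpy as np, cv2
from scipy.spatial.transform import Rotation as R
from cell import env
def snap(n,f):
    s=env.snapshot(n); cv2.imwrite(f'pics/{f}.png',s['pixels'][:,:,::-1]); np.save(f'pics/{f}.npy',s,allow_pickle=True); return s
def load(f): return np.load(f'pics/{f}.npy',allow_pickle=True).item()
def rot(s):
    o=np.array(s['orientation'],float); return o if o.shape==(3,3) else R.from_quat(o).as_matrix()
def ray(s,px):
    K=np.array(s['intrinsics']); 
    p=cv2.undistortPoints(np.array(px,float).reshape(-1,1,2),K,np.array([s['k1'],0,0,0],float)).reshape(-1,2)
    return np.c_[p,np.ones(len(p))]@rot(s).T
def plane(s,px,z):
    d=ray(s,px); o=np.array(s['origin']); return o+d*((z-o[2])/d[:,2])[:,None]
def proj(s,P):
    K=np.array(s['intrinsics']); c=(np.atleast_2d(P)-np.array(s['origin']))@rot(s)
    u=c[:,:2]/c[:,2:]; u=u*(1+s['k1']*(u**2).sum(1))[:,None]
    return u*[K[0,0],K[1,1]]+[K[0,2],K[1,2]]
E
python3 - <<'E'
from h import *
for n in ('top','scene'):
    s=snap(n,n+'0'); print(n,s['origin'],s['orientation'],s['intrinsics'],s['k1'])
a=env.read_state();print(a)
E
```

```text
pics
top [ 0.44888553 -0.02278957  1.13834858] [ 0.70943102 -0.7036045   0.02031653 -0.0351508 ] [[364.30702042   0.         312.97363736]
 [  0.         364.30702042 195.31350171]
 [  0.           0.           1.        ]] 0.006666649004245906
scene [ 1.03408434 -0.45763974  1.11826075] [ 0.8779724   0.39269599 -0.11349567 -0.24914465] [[439.09923345   0.         313.21067506]
 [  0.         439.09923345 199.53332511]
 [  0.           0.           1.        ]] 0.02912684627273423
{'t': 0.1, 'qpos': array([ 1.15871457e+00,  3.79375167e-01,  1.73469361e+00,  5.12743584e-05,
        1.02849826e+00, -3.33033739e-02]), 'joint_velocities': array([ 9.25255783e-05, -8.56705960e-04, -1.98823197e-03, -1.76498557e-03,
        7.17898612e-04, -5.25406451e-04]), 'tau': array([-1.67687667e-03, -7.65037894e+01, -4.35295558e+01,  6.51799142e-02,
        3.98541929e-02, -5.41104100e-05]), 'tool_pos': array([0.25872106, 0.65009357, 0.23835477]), 'tcp_rot': array([ 1.88272027e-01,  9.82116798e-01, -4.70310740e-04, -1.29009332e-04]), 'force': array([-0.17956211,  0.48259816, -0.65963148]), 'wrist_torque': array([0.03832536, 0.03188305, 0.0106984 ]), 'finger_force': 0.0, 'gripper_width': 0.09116377477852569}
```

View pics/top0.png

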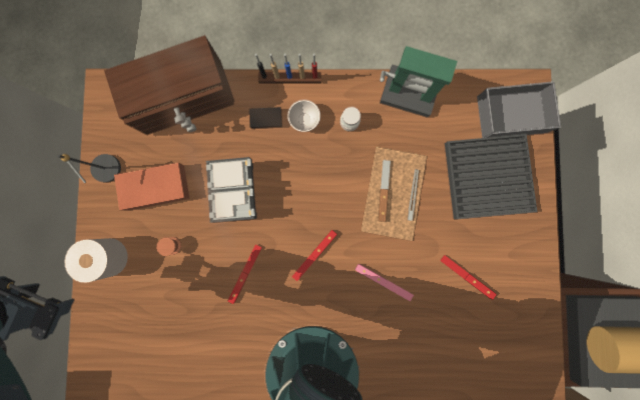

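View pics/scene0.png

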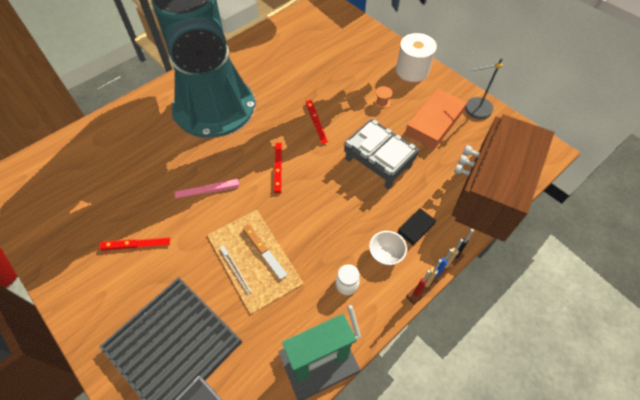

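The top view shows the tray at (231,190) and the mat at (395,195). On the mat are the steel-bladed, wooden-handled bar at (386,190) and the tweezers at (414,195). The look-alikes lie on the bench: three red bars at (245,273), (317,255) and (468,277), and a pink one at (384,282). Only the bar on the mat fits, with its wood handle and steel blade. I'll confirm that in one crop.

```bash
python3 - <<'E'
from h import *
t=load('top0')['pixels'][:,:,::-1]; s=load('scene0')['pixels'][:,:,::-1]
f=lambda im,x,y,w,h,k:cv2.resize(im[y:y+h,x:x+w],(w*k,h*k),interpolation=cv2.INTER_CUBIC)
a=f(t,196,150,72,78,5); b=f(s,335,110,90,78,5)
c=f(t,355,140,80,105,2); d=f(s,200,205,110,105,2)
top=np.hstack([a,b])[:, :800]; bot=np.hstack([c,d]); bot=np.pad(bot,((0,0),(0,top.shape[1]-bot.shape[1]),(0,0)))
o=np.vstack([top,bot])[:600]; cv2.imwrite('pics/crop1.png',o); print(o.shape)
E
```

```text
(600, 800, 3)
```

View pics/crop1.png

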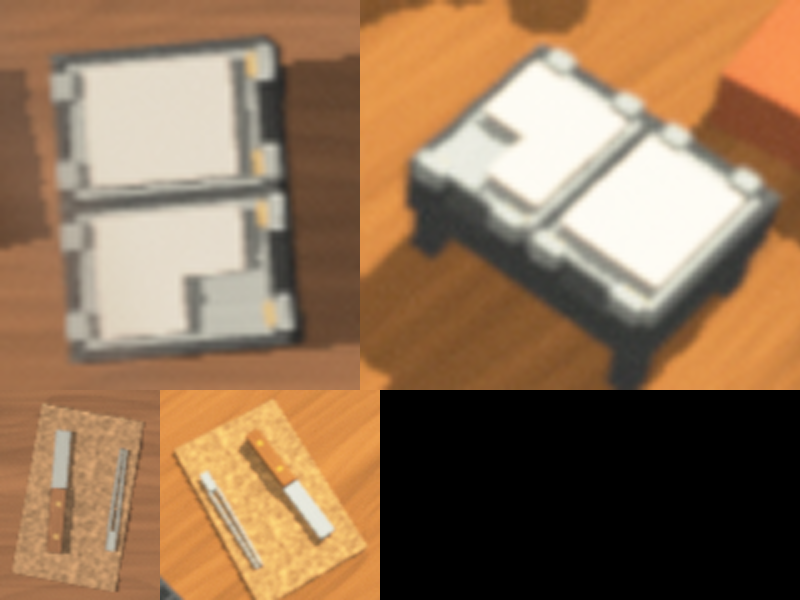

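The crop confirms the bar. Its steel blade points away from the robot, with the tip at top-view (387,160) and the handle end at (384,221). The brass catches are on the tray's right side (world −y). The chipped tile is in the near bay, so its notch is notch_a. I'll move above the bar and look with the wrist camera.

```bash
python3 - <<'E'
from h import *
s=load('top0')
tip=plane(s,[(387,160.5)],.017)[0]; end=plane(s,[(384,221)],.024)[0]
d=tip-end; yaw=np.arctan2(d[1],d[0]); print(tip,end,np.hypot(*d[:2]),yaw)
for n,px in(('mat',[(376,148),(426,153),(413,240),(361,234)]),('traycorners',[(207,160),(251,157.5),(255,220),(210,222)])):
    print(n,plane(s,px,.006 if n=='mat' else .095).round(3).tolist())
c=end+d*80/190
# tool down, tool y perpendicular to bar: tool x along bar x (or reverse)
for k in (0,np.pi):
    q=(R.from_euler('z',yaw+k)*R.from_euler('x',np.pi)).as_quat()
    print(k,env.inverse_kinematics([c[0],c[1],.25],q))
E
```

```text
[ 0.64683398 -0.22719863  0.017     ] [ 0.45972446 -0.21558629  0.024     ] 0.18746950974333612 -0.06198220398614921
mat [[0.688, -0.195, 0.006], [0.673, -0.351, 0.006], [0.403, -0.307, 0.006], [0.419, -0.148, 0.006]]
traycorners [[0.632, 0.309, 0.095], [0.64, 0.181, 0.095], [0.459, 0.165, 0.095], [0.452, 0.295, 0.095]]
0 [-4.28652996e-01  1.81401438e-01  1.97047144e+00 -4.44089210e-16
  9.89719780e-01  1.20412553e+00]
3.141592653589793 [-0.428653    0.18140144  1.97047144  0.          0.98971978 -1.93746712]
```

```bash
python3 - <<'E'
from h import *
q=(R.from_euler('z',-.062)*R.from_euler('x',np.pi)).as_quat()
env.set_gripper(.05)
env.reach([.52,-.2195,.22],q)
s=snap('wrist','w1'); st=env.read_state(); print(st['t'],st['tool_pos'],s['origin'],s['orientation'],s['k1'])
print(proj(s,[[.6468,-.2272,.017],[.4597,-.2156,.024],[.546,.237,.09]]))
E
```

```text
4.1 [ 0.52023578 -0.21910378  0.22002352] [ 0.58806073 -0.22175348  0.36416897] [-0.67982553  0.7231848   0.0889233  -0.08326848] -0.0529832807438383
[[ 314.68917328   47.55233125]
 [ 314.46391996  241.3001244 ]
 [-175.58853334  202.02401398]]
```

View pics/w1.png

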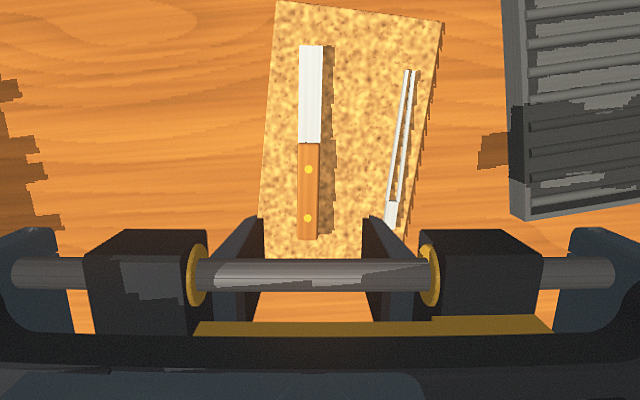

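The bar fills the middle of the wrist view. Its blade tip edge is centred at (311,45), the handle/blade joint is at row 143 and the handle end is at (308.5,240). The fingers are at the bottom and the tweezers are clear to the right. Next I refine the estimate, grasp and lift, then look at the tray from above.

```bash
python3 - <<'E'
from h import *
s=load('w1')
tip=plane(s,[(311,45)],.017)[0]; end=plane(s,[(308.7,240)],.024)[0]; j=plane(s,[(309.5,143)],.024)[0]
d=tip-end; yaw=np.arctan2(d[1],d[0]); u=np.array([np.cos(yaw),np.sin(yaw)])
org=(end[:2]+85*.001*u + tip[:2]-.105*u)/2
print(tip,end,np.hypot(*d[:2]),np.linalg.norm(j[:2]-end[:2]),yaw,org)
g=org-.025*u
q=(R.from_euler('z',yaw)*R.from_euler('x',np.pi)).as_quat()
env.reach([*g,.10],q); env.move_straight([*g,.0335],vel=.1)
print(env.read_state()['force'])
env.set_gripper(.0,60)
st=env.read_state(); print(st['gripper_width'],st['finger_force'],st['tool_pos'],st['force'])
np.save('bar.npy',[*org,yaw,*st['tool_pos']])
env.move_straight([*g,.24],vel=.2)
yt=np.pi/2+.088
q2=(R.from_euler('z',yt)*R.from_euler('x',np.pi)).as_quat()
env.reach([.50,.03,.24],q2)
st=env.read_state(); print(st['t'],st['gripper_width'],st['tool_pos'],st['force'],st['qpos'])
s=snap('wrist','w2')
E
```

```text
[ 0.64924669 -0.2239305   0.017     ] [ 0.46147975 -0.20978366  0.024     ] 0.1882991215226448 0.09862015984858087 -0.07520046423776047 [ 0.54539148 -0.21610579]
[ 0.82230098  0.41199634 -0.05989173]
0.02146298600928548 59.984450340270996 [ 0.52061755 -0.2143012   0.03375536] [-1.57207175  0.89822252  6.14158798]
8.3667 0.021582430329456805 [0.50005459 0.02964176 0.23965064] [ 0.25734784  0.07700291 -1.78027257] [ 1.27369648e-02  5.99556617e-02  2.13066100e+00 -1.49391858e-04
  9.51499712e-01 -7.30810600e-02]
```

View pics/w2.png

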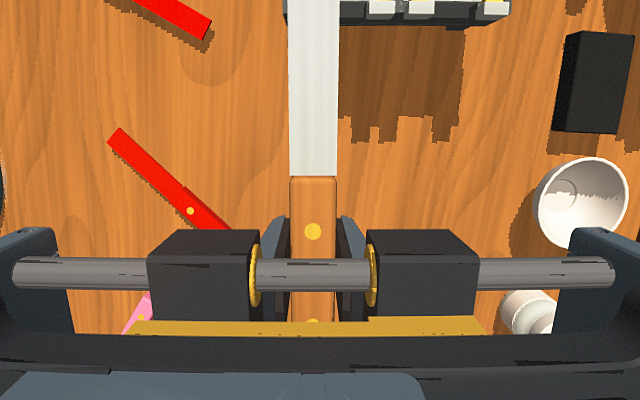

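The bar is held straight, with the blade centred at about col 314 and rows 0–176. The tray's catch side is cut off at the top. I'll move up and sideways to see the whole catch side beside the blade.

```bash
python3 - <<'E'
from h import *
yt=np.pi/2+.088
q2=(R.from_euler('z',yt)*R.from_euler('x',np.pi)).as_quat()
env.reach([.42,.09,.33],q2)
s=snap('wrist','w3'); st=env.read_state(); print(st['t'],st['tool_pos'],s['origin'])
im=s['pixels']; h=cv2.cvtColor(im,cv2.COLOR_RGB2HSV)
m=cv2.inRange(h,(18,90,120),(32,255,255)); m[225:]=0
n,l,sts,c=cv2.connectedComponentsWithStats(m)
for i in range(1,n):
    if sts[i,4]>12: print(sts[i],c[i].round(1))
x0=280; cv2.imwrite('pics/w3c.png',cv2.resize(im[0:230,x0:600,::-1],None,fx=2.5,fy=2.5,interpolation=cv2.INTER_CUBIC))
E
```

```text
9.0667 [0.42027427 0.08952197 0.32943928] [0.4143416  0.15868746 0.47422985]
[167  29   6   6  31] [169.4  31.5]
[203  50   6   7  32] [205.6  52.6]
[371  92  14   6  82] [377.3  94.5]
[425  92  15   6  76] [432.   94.3]
[453  92  15   6  82] [459.9  94.5]
[505  92  16   6  79] [512.6  94.5]
[308 223  10   2  15] [312.7 223.7]
```

View pics/w3c.png

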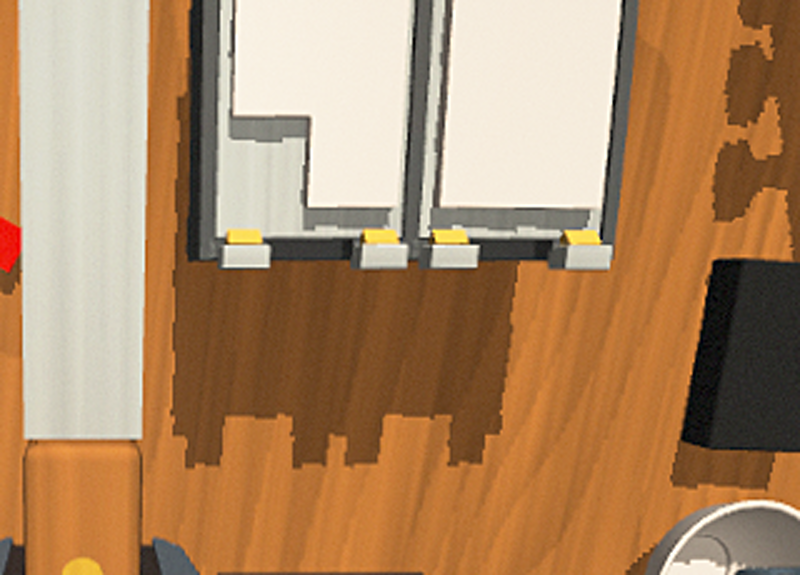

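The near-bay housings are at about (378,103) and (433,103), and the far-bay ones at about (461,103) and (515,103). Their outer edges are at row ≈107. The chip is in the near bay (crop (260,170)), so notch_a is correct. Next I compute the tray frame and check the bar tip against it.

```bash
python3 - <<'E'
from h import *
s=load('w3'); x=lambda c:280+(c+.5)/2.5-.5
P=plane(s,[(x(245.5),107),(x(382.5),107),(x(453.5),107),(x(587.5),107)],.0985)
B=plane(s,[(377.3,94.5),(432,94.4),(459.9,94.5),(512.6,94.5)],.092)
for Q,yy in((P,-.0685),(B,None)):
    print(Q.round(4).tolist(),np.linalg.norm(Q[1]-Q[0]),np.linalg.norm(Q[2:].mean(0)-Q[:2].mean(0)))
    a=np.polyfit(Q[:,0],Q[:,1],1)[0]; yaw=np.arctan(a); m=Q.mean(0)[:2]; print('yaw',yaw,m)
    if yy is not None: print('tray',m-yy*np.array([-np.sin(yaw),np.cos(yaw)]))
# bar side edges: blade cols in crop 20..147 at row0, 23..143 at row 437
st=env.read_state(); zb=st['tool_pos'][2]-.0338+.017   # blade top
for r,c in ((2,83.5),(430,83.2)): print('blade',plane(s,[(x(c),r/2.5)],zb), st['tool_pos'])
# scene check of tip
c=snap('scene','s1'); tip=st['tool_pos']+np.array([0,0,0]); 
y=np.pi/2+.088; T=st['tool_pos'][:2]+.130*np.array([np.cos(y),np.sin(y)]); print('tip pred',T,zb-.002, proj(c,[[*T,zb-.002]]))
p=proj(c,[[*T,zb-.002]])[0].astype(int)
# tray predicted edges in the scene view
yaw=np.arctan(np.polyfit(P[:,0],P[:,1],1)[0]); u=np.array([np.cos(yaw),np.sin(yaw)]);n=np.array([-u[1],u[0]])
C=P.mean(0)[:2]+.0685*n
im=c['pixels'][:,:,::-1].copy()
for px in [.0,.044-.029,.044+.029,-.044-.029,-.044+.029]:
    if px: 
        a=proj(c,[[*(C+px*u-.0685*n),.0985]])[0]; cv2.circle(im,tuple(int(v*8) for v in a),8,(0,0,255),-1,cv2.LINE_AA,3)
a=proj(c,[[*(C-.044*u-.06375*n),.07]])[0]; cv2.circle(im,tuple(int(v*8) for v in a),8,(0,255,0),-1,cv2.LINE_AA,3)
cv2.circle(im,tuple(p.tolist()),1,(255,0,255),-1)
cv2.imwrite('pics/s1c.png',cv2.resize(im[90:210,300:460],None,fx=5,fy=5,interpolation=cv2.INTER_CUBIC))
E
```

```text
[[0.4817, 0.1706, 0.0985], [0.5389, 0.176, 0.0985], [0.5689, 0.1789, 0.0985], [0.6264, 0.1847, 0.0985]] 0.05742707970530099 0.0877623462409362
yaw 0.09760795644783038 [0.55398756 0.17754493]
tray [0.54731203 0.24571888]
[[0.4807, 0.1834, 0.092], [0.5383, 0.189, 0.092], [0.568, 0.1918, 0.092], [0.6251, 0.1977, 0.092]] 0.05787438709226917 0.08751506937236364
yaw 0.09878833157016279 [0.55300921 0.19048799]
blade [[0.41070765 0.20482533 0.31263928]] [0.42027427 0.08952197 0.32943928]
blade [[0.41700541 0.132019   0.31263928]] [0.42027427 0.08952197 0.32943928]
tip pred [0.40884903 0.21901894] 0.31063927950384024 [[347.66689047  66.05028212]]
```

View pics/s1c.png

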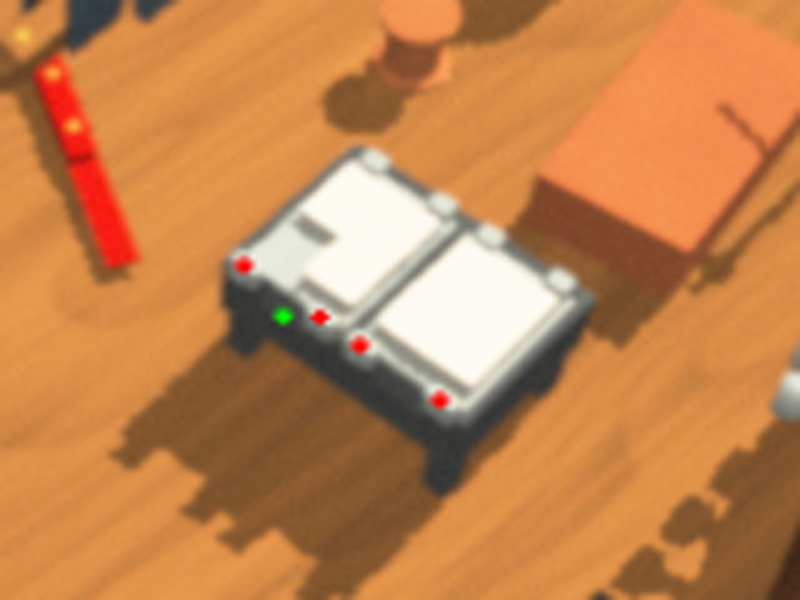

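Markers land on the housings in the scene view. The tray's yaw is 0.098 and its centre is about (0.547,0.246). Next I pre-position the tip 25 mm outside the notch and check it from the wrist and scene cameras.

```bash
cat >> h.py <<'E'
YAW=.098; C=np.array([.5473,.2457]); U=np.array([np.cos(YAW),np.sin(YAW),0]); N=np.array([-U[1],U[0],0])
F=np.array([*C,.070])-.044*U-.06375*N
Q0=R.from_euler('z',YAW+np.pi/2)*R.from_euler('x',np.pi)
def pose(ins,dz=0,th=0,dx=0):
    "tip ins m past the sill's outer edge, blade underside dz above sill, pitched th about the fulcrum"
    r=R.from_rotvec(U*th); p=F+r.apply(N*(ins-.130)+[0,0,.02075+dz])+U*dx
    return p,(r*Q0).as_quat()
E
python3 - <<'E'
from h import *
for a in [(-.025,.1),(-.025,.003),(.05,.003),(.05,0,.2),(.05,0,.36)]:
    p,q=pose(*a); print(a,p.round(4),env.inverse_kinematics(p,q))
env.reach(*pose(-.025,.1)); env.move_straight(pose(-.025,.003)[0],vel=.15)
st=env.read_state(); print(st['t'],st['tool_pos']-pose(-.025,.003)[0],st['force'],st['wrist_torque'])
w=snap('wrist','w4'); s=snap('scene','s2')
tip=F+N*-.025+[0,0,.005]
print('tip pred wrist',proj(w,[tip,F,F+N*-.00475+[0,0,.0285]-.029*U]),'scene',proj(s,[tip,F]))
a=cv2.resize(w['pixels'][0:230,200:430,::-1],(460,460),interpolation=cv2.INTER_CUBIC)
p=proj(s,[F])[0].astype(int)
b=cv2.resize(s['pixels'][p[1]-46:p[1]+46,p[0]-34:p[0]+34,::-1],(340,460),interpolation=cv2.INTER_CUBIC)
cv2.imwrite('pics/c4.png',np.hstack([a,b]));print(p)
E
```

```text
(-0.025, 0.1) [0.5249 0.0237 0.1908] [ 7.51530602e-04  1.73383585e-01  2.10994750e+00 -4.44089210e-16
  8.58261570e-01 -9.72484694e-02]
(-0.025, 0.003) [0.5249 0.0237 0.0938] [ 7.51530602e-04  3.39810116e-01  2.13421975e+00 -4.44089210e-16
  6.67562791e-01 -9.72484694e-02]
(0.05, 0.003) [0.5176 0.0983 0.0938] [ 1.43512122e-01  3.41569558e-01  2.13151233e+00 -4.44089210e-16
  6.68510768e-01  4.55121216e-02]
(0.05, 0, 0.2) [0.5178 0.0958 0.0744] [ 0.04646478  0.38457157  2.13628781  0.3304672   0.65788875 -0.31764233]
(0.05, 0, 0.36) [0.5178 0.0962 0.0612] [-0.02394501  0.43288557  2.13172443  0.56922761  0.70592583 -0.58336395]
10.6917 [0.00062418 0.00017246 0.00104097] [-0.83959397  0.3628336  -1.30238589] [-0.08332022 -0.00323728  0.00306385]
tip pred wrist [[ 310.20769412  -34.01422871]
 [ 310.17538074  -92.39124682]
 [ 226.95674856 -121.13965314]] scene [[350.87432275 156.63985941]
 [356.1267643  152.74685529]]
[356 152]
```

View pics/c4.png

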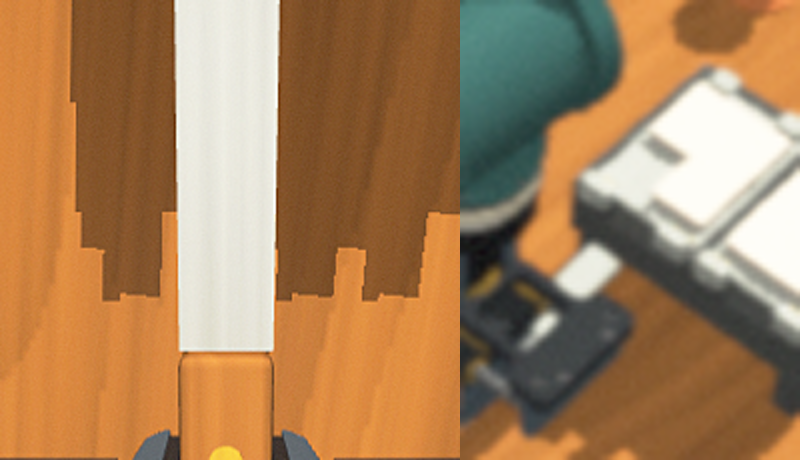

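In the scene view the blade tip is at about (351,157), against a prediction of (350.9,156.6), and it's aligned with the notch between the near-bay housings. I'll insert in small steps, watching the force.

```bash
python3 - <<'E'
from h import *
f0=np.array(env.read_state()['force'])
for i in (-.008,.006,.016,.03,.05):
    env.move_straight(pose(i,.0025)[0],vel=.06)
    st=env.read_state(); f=np.array(st['force'])-f0; print(i,round(st['t'],2),f.round(1),(st['tool_pos']-pose(i,.0025)[0]).round(4),np.round(st['wrist_torque'],2))
    if f@N<-6: print('blocked'); break
E
```

```text
-0.008 11.22 [-0.9 -0.5  1. ] [-0.      0.0004  0.0001] [-0.07 -0.02 -0.03]
0.006 11.61 [-1.1 -0.8  0.6] [-0.0001  0.0004 -0.    ] [-0.11  0.05  0.  ]
0.016 11.93 [-0.7 -0.4  0.7] [-0.      0.0003 -0.    ] [-0.08  0.06  0.01]
0.03 12.31 [-0.2 -0.7  0.3] [-0.      0.0004 -0.    ] [-0.1   0.04 -0.03]
0.05 12.79 [-0.7 -0.3 -0.4] [-0.0001  0.0003 -0.    ] [-0.07  0.04 -0.01]
```

Inserted with no contact. Next I settle it on the sill and lever in steps.

```bash
python3 - <<'E'
from h import *
env.wait(.15); f0=np.array(env.read_state()['force'])
for dz in (.001,0,-.001,-.002):
    env.move_straight(pose(.05,dz)[0],vel=.05); st=env.read_state(); f=np.array(st['force'])-f0; print(dz,f.round(1))
    if f[2]>3: break
for th in (.06,.11,.15,.19,.22,.25,.28,.31,.34):
    p,q=pose(.05,0,th); env.move_straight(p,q,vel=.05); st=env.read_state(); f=np.array(st['force'])-f0
    print(th,round(st['t'],2),f.round(1),np.round(st['wrist_torque'],2),(st['tool_pos']-p).round(4))
    if np.linalg.norm(f)>60: break
snap('scene','s3'); snap('top','t3')
s=load('s3'); p=proj(s,[F])[0].astype(int)
b=cv2.resize(s['pixels'][p[1]-46:p[1]+46,p[0]-34:p[0]+60,::-1],(470,460),interpolation=cv2.INTER_CUBIC)
cv2.imwrite('pics/c5.png',b)
E
```

```text
0.001 [-0.1  0.6 -0.5]
0 [-0.3  0.8  1.3]
-0.001 [-2.  -2.   8.3]
0.06 13.94 [-1.2  0.5  1.8] [0.09 0.19 0.1 ] [-0.0001 -0.0005 -0.0001]
0.11 14.19 [-0.9  0.6  1.7] [0.01 0.21 0.1 ] [-0.0001 -0.0003 -0.    ]
0.15 14.44 [-0.3  3.8  2.1] [0.24 0.05 0.  ] [ 0.     -0.      0.0001]
0.19 14.69 [0.1 4.1 3.9] [0.28 0.08 0.05] [0.0001 0.     0.0002]
0.22 14.94 [-0.7  1.3  3.6] [0.11 0.17 0.1 ] [-0.0002 -0.0001  0.    ]
0.25 15.19 [-0.1  1.2  3.4] [ 0.14  0.15 -0.03] [-0.     -0.0001  0.    ]
0.28 15.44 [0.1 1.2 2.8] [0.16 0.04 0.03] [ 0.     -0.0001  0.0001]
0.31 15.69 [-0.   1.   3.8] [ 0.12 -0.03 -0.01] [-0.     -0.0001  0.0001]
0.34 15.94 [0.5 0.2 4.1] [ 0.12  0.02 -0.06] [ 0.     -0.0001  0.0001]
```

View pics/c5.png

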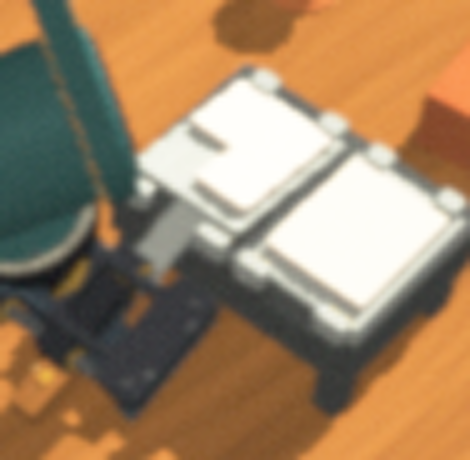

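The near tile's catch end now seems to stand proud of its housings: the carrier edge at crop (150,165) is above the housing at (145,188). I check it by projection.

```bash
python3 - <<'E'
from h import *
s=load('s3'); p=proj(s,[F])[0].astype(int); o=np.array([p[0]-34,p[1]-46])
im=cv2.resize(s['pixels'][o[1]:o[1]+92,o[0]:o[0]+94,::-1],(752,736),interpolation=cv2.INTER_CUBIC)[100:460]
s1=load('s2'); im1=cv2.resize(s1['pixels'][o[1]:o[1]+92,o[0]:o[0]+94,::-1],(752,736),interpolation=cv2.INTER_CUBIC)[100:460]
for z,col in((.085,(0,0,255)),(.0985,(0,200,0)),(.103,(255,0,0))):
    for X in(-.084,-.004):
        a=proj(s,[[*(C+X*U[:2]-.055*N[:2]),z]])[0]; print(z,X,a.round(1))
        a=((a-o+.5)*8-[0,100]).astype(int)
        for I in(im,im1): cv2.circle(I,tuple(a.tolist()),3,col,-1)
cv2.imwrite('pics/c6.png',np.hstack([im1[:,:400],im[:,:400]]))
E
```

```text
0.085 -0.084 [348.2 140.9]
0.085 -0.004 [368.9 155.1]
0.0985 -0.084 [348.4 138. ]
0.0985 -0.004 [369.4 152.3]
0.103 -0.084 [348.5 137. ]
0.103 -0.004 [369.5 151.3]
```

View pics/c6.png

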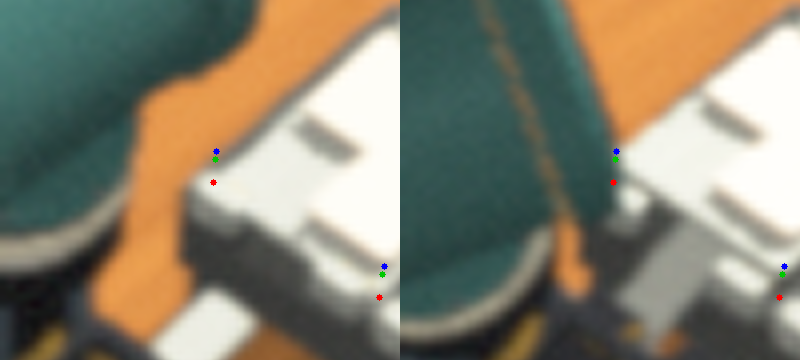

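The carrier edge has moved from the red marker (clipped, z=85) to the green/blue ones (98–103 mm), so the tile is past its catches. I lower the bar, withdraw it clear and check.

```bash
python3 - <<'E'
from h import *
for th in (.2,.08): env.move_straight(*pose(.05,.001,th),vel=.05)
env.move_straight(*pose(.05,.004,.03),vel=.05)
print(env.read_state()['force'])
env.move_straight(pose(-.03,.004,.03)[0],vel=.1)
env.move_straight(pose(-.03,.12,.0)[0],Q0.as_quat(),vel=.2)
org0=np.load('bar.npy'); yaw=org0[2]; g=org0[3:6]
q=(R.from_euler('z',yaw)*R.from_euler('x',np.pi)).as_quat()
env.reach([g[0],g[1],.20],q)
st=env.read_state(); print(st['t'],st['force'],st['gripper_width'])
s=snap('scene','s4'); w=snap('wrist','w4b')
p=np.array([356,152]); o=p-[34,46]
im=cv2.resize(s['pixels'][o[1]:o[1]+92,o[0]:o[0]+94,::-1],(752,736),interpolation=cv2.INTER_CUBIC)[100:460]
for z,col in((.085,(0,0,255)),(.0965,(0,200,0))):
    for X in(-.084,-.004,):
        a=proj(s,[[*(C+X*U[:2]-.055*N[:2]),z]])[0]; a=((a-o+.5)*8-[0,100]).astype(int)
        cv2.circle(im,tuple(a.tolist()),3,col,-1)
b=cv2.resize(w['pixels'][0:240,200:440,::-1],(360,360))
cv2.imwrite('pics/c7.png',np.hstack([im[:,:430],b]))
E
```

```text
[-0.24915369 -0.40425401 -0.26500941]
19.9833 [-0.08831587  0.03860583 -0.79240795] 0.0220209260900056
```

View pics/c7.png

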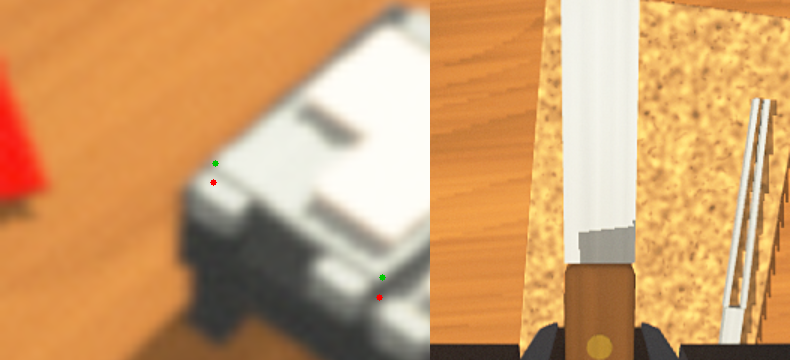

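The tile stays up: its chip edge and carrier edge are shifted about 11 mm, onto the green marker. The bar is back over the mat and clear of the tweezers. I'll lower it gently, release and check.

```bash
python3 - <<'E'
from h import *
g=np.load('bar.npy')[3:6]; f0=np.array(env.read_state()['force'])
env.move_straight([g[0],g[1],.05],vel=.15)
for z in (.042,.038,.0355,.034):
    env.move_straight([g[0],g[1],z],vel=.05); f=np.array(env.read_state()['force'])-f0; print(z,f.round(1))
    if f[2]>5: break
env.set_gripper(.026,5); env.wait(.3); env.set_gripper(.05); env.wait(.2)
env.move_straight([g[0],g[1],.22],vel=.2); env.wait(.5)
st=env.read_state(); print(st['t'],st['gripper_width'])
w=snap('wrist','w5'); s=snap('scene','s5')
a=cv2.resize(w['pixels'][0:260,220:480,::-1],(400,400)); b=cv2.resize(s['pixels'][100:200,310:410,::-1],(400,400),interpolation=cv2.INTER_CUBIC)
cv2.imwrite('pics/c8.png',np.hstack([a,b]))
E
```

```text
0.042 [0.  0.3 1.2]
0.038 [-0.2  0.7  1.7]
0.0355 [-0.  -0.5  0.5]
0.034 [-0.9 -0.6  0.7]
25.2333 0.049721489140903435
```

View pics/c8.png

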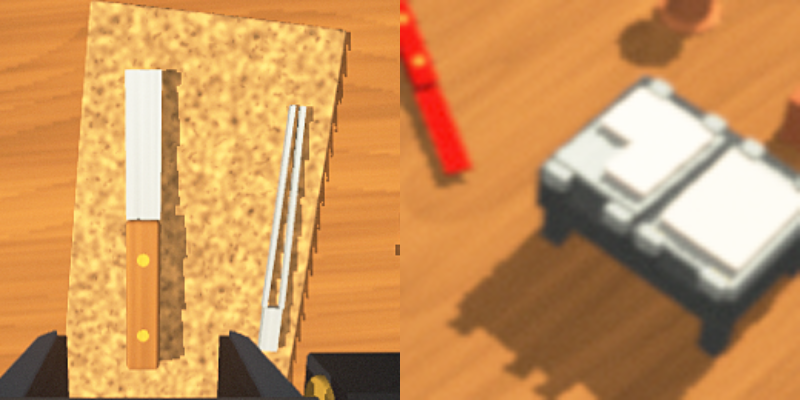

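The bar lies flat on the mat at crop (143,220), clear of the tweezers. The chipped tile's end stays up and the whole tile is still clipped down. Handing in.

```bash
python3 -c "
from cell import env
print(env.hand_in())"
```

```text
the job is handed in; nothing more can be done
None
```

I levered the chipped tile's catch end up past its catches, where it now rests, laid the bar flat back on the mat, and handed the job in at about 25 s; hand-in gave no verdict, but the last pictures show the whole tile still clipped down.

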